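# Refit the coupling pin of a freewheeling eccentric drive

## Task

The coupling pin has been taken out of this shaker drive, so its rubber-tyred eccentric wheel freewheels on the gearbox shaft. Turn the wheel with light fingertip pressure on the tyre until the pin hole in its hub is at the top, over the hole in the shaft, and let it come to rest there; then fetch the round-headed pin from the wooden block and put it in fully home, collar down on the hub, without forcing it. Do not lean on the wheel, and leave the bolts, the bin and the spanner where they are.

Things in the scene. Friction and masses are not known exactly. Their poses are not given: they have to be found in the camera images.
- drive: Geared shaker drive, fixed on the bench: base plate 200 x 310 x 12, grey gearbox (y = 117 to 235, top 208 above the bench) with a motor on its +x side (terminal box to 217), level shaft 135 above the bench. Origin at bench level straight below the shaft's pin socket; y along the shaft from its free end (y = -48) past hub and wheel (y = 60 to 110) to the gearbox; z up; x level, across the shaft.
- socket (a point): Mouth of the blind pin socket in the shaft, inside the hub, 14 mm above the shaft axis; it opens straight up: diameter 13.5, depth 26, mouth chamfered by 2. The shaft does not turn.
- rim_centre (a point): Fixed point on the shaft axis in the middle of the wheel's width, 85 mm along the drive's y from the socket. The tyre is round, 180 mm in diameter, 50 wide, of grippy black rubber, but set off the shaft axis so that it shakes what rests on it: its surface lies 85 to 95 mm from the shaft axis, rising and falling as it turns.
- wheel: The eccentric wheel with its hub; turns freely on the shaft, either way, without end; drag about 0.1 N m, so it stops soon after it is let go. Origin at rim_centre, y along the shaft, z towards the pin hole. 3 to 8 N of fingertip pressure on the tyre turns it; its plain bush bears at most 30 N from fingers or arm, so touch down slowly. The web is closed, the hub round, 60 mm in diameter.
- pin_hole (a point): Mouth of the only pin hole, in one flat of the eight-sided steel collar (64 across flats, 40 long) of the hub, 32 mm from the shaft axis, 60 mm from the near face of the wheel. Diameter 13.5, through the 16 mm thick collar. At the start it faces sideways or down; at the top it lies straight above the shaft's socket (44 mm in all from its mouth to the socket's floor).
- pin: Coupling pin, steel, 100 g, upright in one of the block's three holes: dark knurled round head 22 in diameter, 28 high, on a collar 24 in diameter, 4 thick; shank 12 in diameter, 40 long, the last 8 tapering to 5. Origin in the middle of the collar's underside, z up through the head (top at z = 32). Goes home by its weight or a light push; above 30 N on hub or shaft it is damaged.
- rack: Wooden block 190 x 60 x 55 high, heavy and fixed, with three holes of 14 mm, 50 deep, in its top at x = -62, 0 and 62 mm; origin in the middle of its underside, x along its length. Pin and bolts stand in the holes in any order, resting on its top.
- bolt_a: Steel bolt with hexagon head 21 mm across and 8 high, shank as the pin; stands in the block. To be left there. Origin under the head.
- bolt_b: Second bolt, same as bolt_a.
- bin: Blue open picking bin 160 x 100 x 75 with small bolts, 0.9 kg, loose on the bench; origin in the middle of its underside. To be left alone.
- spanner: Steel spanner 200 mm long, 8 thick, lying loose on the bench; origin under its middle, x along it. To be left alone.
Mind the look-alikes: they are no part of the job. Several things have the shape of the pin; the one meant has the colours described above.

How it is judged:
By the outcome, as a careful person would: the job done as asked, in the order asked, and still so for the second after the job is handed in, with the robot touching nothing.
It also fails if it takes over 72 s, if anything falls off the work surface, if the arm or the gripper's body presses on something with over 40 N, if the wrist force passes 120 N, or if a joint passes its speed limit or range.

## Robot

A 7-joint arm with a two-finger parallel gripper is mounted at the origin on the work surface. World frame = base frame: x ahead of the robot, y to its left, z up, the work surface at z = 0. Lengths are in m, angles in rad, forces in N, time in s.
With the tool pointing down it reaches from about 0.375 to 0.925 m from the base axis. Payload 3.1 kg.
Tool frame: the origin (TCP) lies between the finger pads; the fingertips stand 19 mm ahead of it and the grasp point (between the pads) is the TCP; z points along the fingers, y is the direction in which the jaws open and shut (so a half turn about z gives the same grasp; the last joint's range is limited). The gripper opens to 85 mm and grips with 20 to 120 N. Pads are 22 mm wide; open, the fingers measure 114 mm over their backs; the gripper's body (76 mm by 85 mm) begins 54 mm behind the grasp point. The pads swing forward as they close: fully open they stand 13 mm farther back than shut.
Start: joints at [1.101, 0.383, 0.044, 1.598, -0.018, 1.161, -0.05], TCP at [0.236, -0.606, 0.25] pointing down, gripper open.
Joint ranges: [-2.61, 2.61], [-0.41, 2.15], [-1.48, 1.57], [0, 2.5], [-1.57, 4.71], [0.05, 1.97], [-2.85, 2.85]. Speed limits (rad/s): [2.79, 2.79, 3.14, 3.14, 3.14, 3.14, 3.14].

## Interface

Orientations are given as a unit quaternion [x, y, z, w].
In Python, from bench import move_ptp, movel, move_j, move_gripper, pause, inverse_kinematics, read_camera, camera_params, MotionError, sign_off, look_for, tip_of, read_time_s, read_qpos, read_joint_vel, read_effort, read_eef_pos, read_tcp_rot, read_ft_force, read_ft_torque, read_finger_gap gives the robot as it stands. Calls block until the motion is done:
- move_ptp(position, orientation): joint-space move of the TCP to a pose.
- movel(position, orientation=None, speed=0.15): straight line of the TCP; orientation=None keeps the orientation; speed is the mean speed in m/s.
- move_j(angles): joint-space move.
- move_gripper(opening, effort=None): finger opening in m; effort is the grip in N (None keeps the last); returns when the fingers have stopped.
- pause(seconds).
- inverse_kinematics(position, orientation): joint angles nearest the present ones, or None.
- read_camera(name): name is "side" or "top" or "wrist"; returns the picture (384x512x3 uint8, red, green, blue); there is no depth.
- camera_params(name): a dict with "K" (3x3 intrinsics, pixels), "camera_from_world" (4x4, takes a point from world to camera coordinates). Camera axes: x right, y down, z forward; pixel columns grow to the right and rows downward; lengths in m; the calibration is good to about 2 mm. A picture is of the moment at which its call begins: read the wrist's pose just before it. camera_params takes no time and is no camera call; for the wrist camera it gives the pose at the moment of the call.
A pose or a line that the arm cannot do raises MotionError and nothing moves.
- sign_off(): hands the job in, once; it reports no verdict.
Trained networks look in the newest picture that a camera, given by its name, has taken for a name from the list of things; names that differ only in an ending like _2 or _b are one class to them, and where a whole thing is asked for, a point or a joint stands for the part that bears it (a point fixed in the world has none). Each returns a list of dicts, best first, with "confidence" (0 to 1); they miss things now and then, are a little off and sometimes report something else, mostly with a low value. They report only what shows in the picture. A call takes as long as a camera call. They do not tell look-alikes from the thing itself.
- look_for(camera, name): "at" ([column, row] in pixels, amid what is visible of it).
- tip_of(camera, name): "at" ([column, row] in pixels: a listed point, or the origin of a listed thing).
Readings, each from a call of its own:
- read_time_s(): time.
- read_qpos(): joint angles.
- read_joint_vel(): joint speeds.
- read_effort(): joint torques, N m.
- read_eef_pos(): TCP position.
- read_tcp_rot(): TCP orientation.
- read_ft_force(): force on the tool from outside, world axes, zero at the start.
- read_ft_torque(): the same for the moment, N m.
- read_finger_gap(): finger opening in m.
Only numpy, scipy, OpenCV 4.12 (cv2) and the standard library are available. Lean on these libraries where they do the work, as an engineer would, in place of code of your own. Each camera call takes 0.05 s, during which the arm holds its last target.

## Working session

There is one attempt and no reset: what is moved stays moved. The work goes in short steps, each a Python script; the robot and the scene stay as the last script left them, time stands still between calls to the robot, and variables do not carry over. Pictures are saved under pics/ and viewed, and the job is handed in when it is done.

```bash
ls; mkdir -p pics; python3 - <<'E'
from bench import *
import cv2, numpy as np
print(read_time_s(), read_eef_pos(), read_tcp_rot(), read_ft_force())
for c in ["side","top","wrist"]:
    im=read_camera(c); cv2.imwrite(f"pics/a_{c}.png",im[:,:,::-1])
    p=camera_params(c); print(c,np.round(p["K"],1).tolist(),np.round(p["camera_from_world"],3).tolist())
    for n in ["drive","wheel","pin_hole","socket","rim_centre","pin","rack","bolt_a","bin","spanner"]:
        try:
            print(n,"look",[(np.round(d["at"],0).tolist(),round(d["confidence"],2)) for d in look_for(c,n)][:4],"tip",[(np.round(d["at"],1).tolist(),round(d["confidence"],2)) for d in tip_of(c,n)][:4])
        except Exception as e: print(n,e)
print(read_time_s())
E
```

```text
pics
0.0 [ 0.23577746 -0.60476568  0.2488647 ] [ 9.82766517e-01  1.84846407e-01 -3.19470799e-04 -1.29505404e-03] [ 0.46151459  0.95289969 -0.03381244]
side [[421.1, 0.0, 257.8], [0.0, 421.1, 191.5], [0.0, 0.0, 1.0]] [[0.98, -0.2, 0.001, -0.574], [-0.136, -0.672, -0.728, 0.123], [0.146, 0.713, -0.686, 0.878], [0.0, 0.0, 0.0, 1.0]]
drive look [([267.0, 123.0], 0.74)] tip [([246.8, 189.2], 0.64)]
wheel look [] tip [([249.4, 122.7], 0.97), ([223.8, 302.2], 0.37)]
pin_hole look [([246.0, 120.0], 0.85), ([257.0, 300.0], 0.35)] tip [([227.8, 145.4], 0.76), ([246.0, 189.5], 0.74)]
socket look [([260.0, 126.0], 0.83)] tip [([238.7, 142.0], 0.97)]
rim_centre look [([263.0, 128.0], 0.59)] tip [([243.3, 143.9], 0.74), ([246.0, 127.6], 0.64)]
pin look [([224.0, 296.0], 0.79), ([212.0, 347.0], 0.72), ([159.0, 333.0], 0.64), ([177.0, 290.0], 0.62)] tip [([248.6, 339.0], 0.87), ([209.3, 349.4], 0.76), ([179.0, 292.4], 0.72), ([164.5, 338.0], 0.72)]
rack look [([256.0, 301.0], 0.61)] tip [([253.7, 305.5], 0.67), ([240.7, 138.8], 0.26)]
bolt_a look [] tip [([256.2, 287.4], 0.67), ([286.5, 276.7], 0.41
[... 1060 characters left out ...]
188.0], 0.54), ([170.0, 197.0], 0.53), ([280.0, 131.0], 0.46)] tip [([319.7, 185.4], 0.57), ([278.9, 236.8], 0.55), ([325.2, 214.2], 0.39), ([328.5, 237.3], 0.36)]
bin look [([280.0, 131.0], 0.89)] tip [([279.9, 134.5], 0.61)]
spanner look [([278.0, 235.0], 0.56)] tip [([276.7, 237.9], 0.83)]
wrist [[309.8, 0.0, 251.3], [0.0, 309.8, 192.8], [0.0, 0.0, 1.0]] [[0.363, -0.932, -0.0, -0.649], [-0.89, -0.347, 0.294, -0.038], [-0.275, -0.106, -0.956, 0.379], [0.0, 0.0, 0.0, 1.0]]
drive look [] tip []
wheel look [] tip []
pin_hole look [] tip []
socket look [] tip []
rim_centre look [] tip []
pin look [] tip []
rack look [] tip []
bolt_a look [] tip []
bin look [] tip []
spanner look [] tip []
3.15
```

View pics/a_side.png

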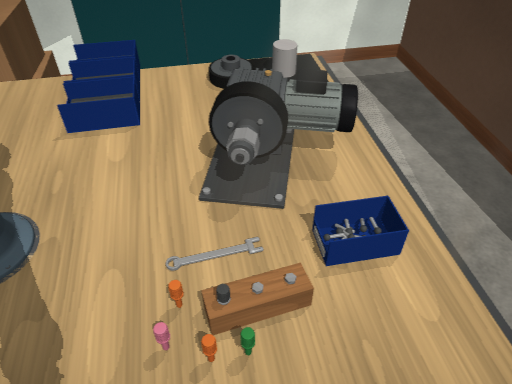

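View pics/a_top.png

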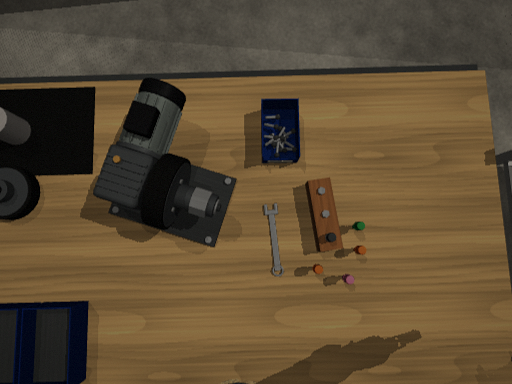

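View pics/a_wrist.png

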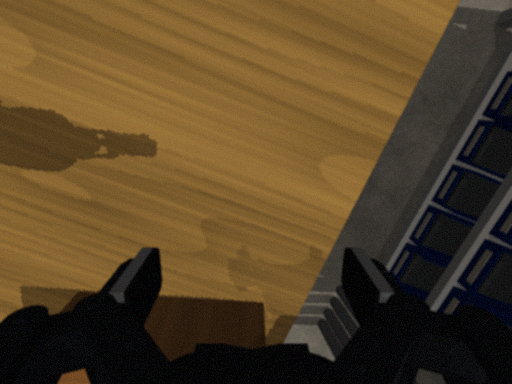

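The side and top pictures show the black-headed pin in the block (side (223,292), top (331,237)). The orange, pink and green copies stand loose. The drive is at top (170,195), and the hub collar faces the robot's right. Next I'll enlarge these.

```bash
python3 - <<'E'
import cv2
a=cv2.imread("pics/a_side.png")[60:210,190:360]; cv2.imwrite("pics/b_side.png",cv2.resize(a,None,fx=4.5,fy=4,interpolation=cv2.INTER_CUBIC)[:600,:765])
a=cv2.imread("pics/a_top.png")[70:255,85:265]; a=cv2.convertScaleAbs(a,alpha=1.6,beta=20); cv2.imwrite("pics/b_top.png",cv2.resize(a,None,fx=3.2,fy=3.2,interpolation=cv2.INTER_CUBIC))
E
```

```text
(no output)
```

View pics/b_side.png

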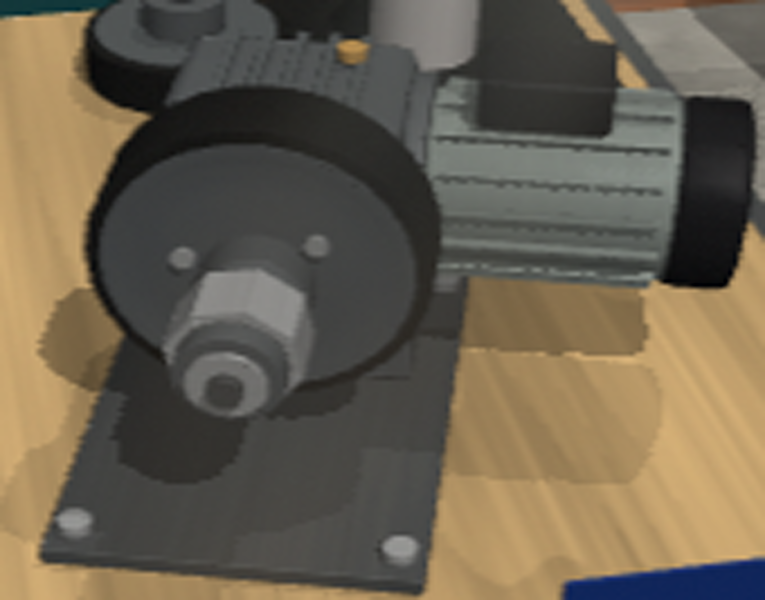

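View pics/b_top.png

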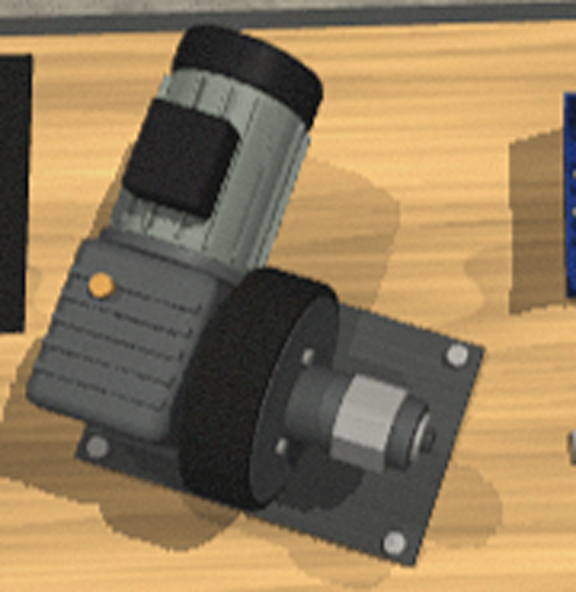

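```bash
cat > helpers.py <<'E'
import numpy as np
from bench import *
P={c:camera_params(c) for c in ("side","top")}
def proj(c,X,p=None):
    p=p or P[c]; X=np.atleast_2d(X); T=np.array(p["camera_from_world"]); Y=X@T[:3,:3].T+T[:3,3]; Z=Y@np.array(p["K"]).T; return Z[:,:2]/Z[:,2:]
def ray(c,px,p=None):
    p=p or P[c]; T=np.array(p["camera_from_world"]);R=T[:3,:3]; o=-R.T@T[:3,3]; d=R.T@np.linalg.inv(p["K"])@np.array([px[0],px[1],1.]); return o,d/np.linalg.norm(d)
def onz(c,px,z,p=None):
    o,d=ray(c,px,p); return o+d*(z-o[2])/d[2]
def tri(obs):
    A=np.zeros((3,3));b=np.zeros(3)
    for o,d in obs:
        M=np.eye(3)-np.outer(d,d);A+=M;b+=M@o
    X=np.linalg.solve(A,b); return X,[np.linalg.norm((np.eye(3)-np.outer(d,d))@(X-o)) for o,d in obs]
E
python3 - <<'E'
from helpers import *
np.set_printoptions(precision=4,suppress=True)
for n,s,t in [("socket",(238.7,142),(200.1,201)),("rim",(249.4,122.7),(167,191.5)),("rim2",(246,127.6),(166.4,193)),("hole",(227.8,145.4),(194.4,218.8)),("drive",(246.8,189.2),(204.3,202.4)),("rack",(253.7,305.5),(319,217.4)),("bin",(357.5,242.5),(279.9,134.5)),("spanner",(214.7,253.4),(276.7,237.9))]:
    X,r=tri([ray("side",s),ray("top",t)]);print(n,X,r, onz("side",s,0),onz("top",t,0))
for h in [(223,292)]: print("pin s",onz("side",h,.07),"t",onz("top",(331,237),.07))
print(read_time_s())
E
```

```text
socket [0.5616 0.0709 0.1458] [np.float64(0.003850620942108698), np.float64(0.0038506209421087607)] [0.5862 0.2654 0.    ] [0.5823 0.0937 0.    ]
rim [0.5942 0.1523 0.1362] [np.float64(0.002224384057252995), np.float64(0.0022243840572527614)] [0.6322 0.3512 0.    ] [0.6119 0.187  0.    ]
rim2 [0.59   0.1581 0.1197] [np.float64(0.0007597726724951301), np.float64(0.000759772672494998)] [0.6181 0.3289 0.    ] [ 0.6077  0.1887 -0.    ]
hole [0.53   0.0874 0.1277] [np.float64(0.005502576988498749), np.float64(0.005502576988498728)] [0.5547 0.2561 0.    ] [0.5328 0.1101 0.    ]
drive [ 0.577   0.0833 -0.0082] [np.float64(0.0019188607308987674), np.float64(0.00191886073089856)] [0.5736 0.0745 0.    ] [0.5781 0.082  0.    ]
rack [ 0.5282 -0.2384 -0.0034] [np.float64(0.0009595669372042898), np.float64(0.0009595669372042705)] [ 0.5288 -0.2405  0.    ] [ 0.527  -0.2377  0.    ]
bin [ 0.7702 -0.1378  0.0028] [np.float64(0.00239853345509315), np.float64(0.0023985334550932717)] [ 0.774  -0.1356  0.    ] [ 0.7685 -0.1376  0.    ]
spanner [ 0.4731 -0.1168  0.0156] [np.float64(0.000438936122958093), np.float64(0.0004389361229580644)] [ 0.4731 -0.1043  0.    ] [ 0.4736 -0.1178  0.    ]
pin s [ 0.4743 -0.2465  0.07  ] t [ 0.4718 -0.253   0.07  ]
3.15
```

```bash
python3 - <<'E'
from helpers import *
from scipy.optimize import least_squares
np.set_printoptions(precision=4,suppress=True)
def T(c,u,v): return (85+u/3.2,70+v/3.2) if c=="top" else (190+u/4.5,60+v/4)
obs=[]
def pts(p):
    x,y,th,y0=p; 
    D=lambda a,b,c: np.array([x+a*np.sin(th)+b*np.cos(th), y-a*np.cos(th)+b*np.sin(th), c])
    # y dir=(cos th, sin th); x dir=(sin th,-cos th)
    L=[("top",T("top",484,348),D(.1,y0,.012),1),("top",T("top",412,566),D(-.1,y0,.012),1),("top",T("top",77,457),D(-.1,y0+.31,.012),1),
       ("side",T("side",40,553),D(-.1,y0,.012),1),("side",T("side",425,583),D(.1,y0,.012),1),
       ("top",T("top",427,440),D(0,-.048,.135),1),("side",T("side",222,392),D(0,-.048,.135),1),
       ("side",(238.7,142),D(0,0,.149),.5),("top",(200.1,201),D(0,0,.149),.5),
       ("side",(249.4,122.7),D(0,.085,.135),.5),("top",(167,191.5),D(0,.085,.135),.5),
       ("side",(246.8,189.2),D(0,0,0),.3),("top",(204.3,202.4),D(0,0,0),.3)]
    return L
f=lambda p: np.concatenate([w*(proj(c,X)[0]-np.array(o)) for c,o,X,w in pts(p)])
r=least_squares(f,[.56,.075,1.15,-.09],loss="soft_l1"); print(r.x,r.cost); print(f(r.x).reshape(-1,2))
# wrist cam rel tcp
from scipy.spatial.transform import Rotation as R
W=camera_params("wrist")["camera_from_world"]; W=np.array(W); c=-W[:3,:3].T@W[:3,3]
Rt=R.from_quat(read_tcp_rot()).as_matrix(); print("cam in tool",Rt.T@(c-read_eef_pos())); print(Rt.T@W[:3,:3].T)
print(Rt)
# rack yaw
t1=onz("top",(320.5,190),.062);t2=onz("top",(325.2,213.5),.062);t3=onz("top",(331.3,237.5),.08);print(t1,t2,t3)
s1=onz("side",(290.5,278),.062);s2=onz("side",(257.5,287),.062);s3=onz("side",(223,289),.082);print(s1,s2,s3)
E
```

```text
[ 0.5667  0.0732  1.24   -0.0541] 5.728588837872156
[[ 0.2082 -1.0495]
 [ 0.3766 -0.2564]
 [-1.233  -0.0303]
 [-1.1935 -0.1086]
 [-0.615   0.391 ]
 [ 0.2002 -0.6005]
 [-0.1451  0.5244]
 [ 1.94   -1.1819]
 [-0.6212 -0.3235]
 [-0.5004  0.1369]
 [-0.172  -0.4329]
 [-0.819   0.2247]
 [ 0.9491  1.1776]]
cam in tool [ 0.0749 -0.0004 -0.1232]
[[-0.0005 -0.9557 -0.2944]
 [ 1.     -0.0004 -0.0005]
 [ 0.0004 -0.2944  0.9557]]
[[ 0.9317  0.3633 -0.    ]
 [ 0.3633 -0.9317  0.    ]
 [ 0.     -0.     -1.    ]]
[ 0.5955 -0.2339  0.062 ] [ 0.5331 -0.243   0.062 ] [ 0.4705 -0.2515  0.08  ]
[ 0.5972 -0.2363  0.062 ] [ 0.5355 -0.2431  0.062 ] [ 0.4747 -0.2485  0.082 ]
```

```bash
cat >> helpers.py <<'E'
from scipy.spatial.transform import Rotation as R
TH=1.24; DX=np.array([np.sin(TH),-np.cos(TH),0]); DY=np.array([np.cos(TH),np.sin(TH),0]); DZ=np.array([0,0,1.])
O=np.array([.5667,.0732,0])
def D(a,b,c): return O+a*DX+b*DY+c*DZ
def quat(xdir): 
    xdir=np.array(xdir)/np.linalg.norm(xdir); z=np.array([0,0,-1.]); y=np.cross(z,xdir); return R.from_matrix(np.column_stack([xdir,y,z])).as_quat()
QW=quat(-DY)
import cv2
def snap(c,name,crop=None,f=1):
    p=camera_params(c); im=read_camera(c)[:,:,::-1]
    o=im if crop is None else im[crop[1]:crop[3],crop[0]:crop[2]]
    cv2.imwrite("pics/"+name+".png",cv2.resize(o,None,fx=f,fy=f,interpolation=cv2.INTER_CUBIC)); return p
E
python3 - <<'E'
from helpers import *
np.set_printoptions(precision=4,suppress=True)
for q,n in((QW,"a"),(quat(DY),"b"),(quat(DX),"c"),(quat(-DX),"d")):
    print(n,inverse_kinematics(D(0,.085,.29),q), inverse_kinematics(D(0,0,.25),q), inverse_kinematics([.4717,-.25,.10],q))
E
```

```text
a [ 0.5732  0.5882 -1.241   1.6025  0.5663  1.3633  2.0734] [ 0.7596  0.531  -1.2371  1.7491  0.5286  1.249   2.1992] [-0.5872  0.9216  1.3705  2.0326 -1.0283  1.147  -2.2142]
b [ 0.3074  0.3911 -0.7953  1.613   0.2899  1.2602 -0.8704] [ 0.3688  0.3078 -0.6718  1.7637  0.2088  1.1423 -0.6983] [ 0.6919  0.3795 -0.3254  1.979   0.1645  0.8081 -0.0568]
c [ 0.257   0.3726 -0.7255  1.6152  0.2572  1.2519 -2.4173] [ 0.308   0.2933 -0.5969  1.7664  0.1801  1.1366 -2.2468] [ 0.4893  0.3604 -0.0913  1.9889  0.0451  0.7941 -1.5294]
d [ 0.3276  0.3994 -0.824   1.6121  0.304   1.264   0.69  ] [ 0.4304  0.3253 -0.7494  1.7611  0.2409  1.1494  0.8477] [ 0.8336  0.4048 -0.4914  1.9724  0.2559  0.8246  1.4406]
```

```bash
python3 - <<'E'
from helpers import *
np.set_printoptions(precision=4,suppress=True)
move_gripper(0.0,20); print(read_time_s(), read_finger_gap())
move_ptp(D(0,.085,.29),QW); print(read_time_s(), read_eef_pos(), read_ft_force())
p=snap("wrist","c_wrist",f=1.5); 
for n in ("pin_hole","wheel","socket"): print(n,[(np.round(d["at"],1).tolist(),round(d["confidence"],2)) for d in tip_of("wrist",n)][:3])
np.save("c_p.npy",np.array(p["camera_from_world"]))
print("pred socket",proj("wrist",[D(0,0,.149),D(0,-.048,.135),D(0,.085,.135),D(0,-.02,.167),D(0,.02,.167)],p)); print(read_time_s())
E
```

```text
3.9167 0.0002121701885781596
6.8667 [0.5948 0.1523 0.2896] [ 0.325  -0.2198 -0.2772]
pin_hole [([294.1, 84.2], 0.59)]
wheel [([250.3, 180.1], 0.95)]
socket [([253.4, 87.1], 0.72)]
pred socket [[251.4793  85.7783]
 [251.3151  23.2091]
 [251.6974 183.0148]
 [251.4301  55.9699]
 [251.5634 112.4404]]
7.0667
```

View pics/c_wrist.png

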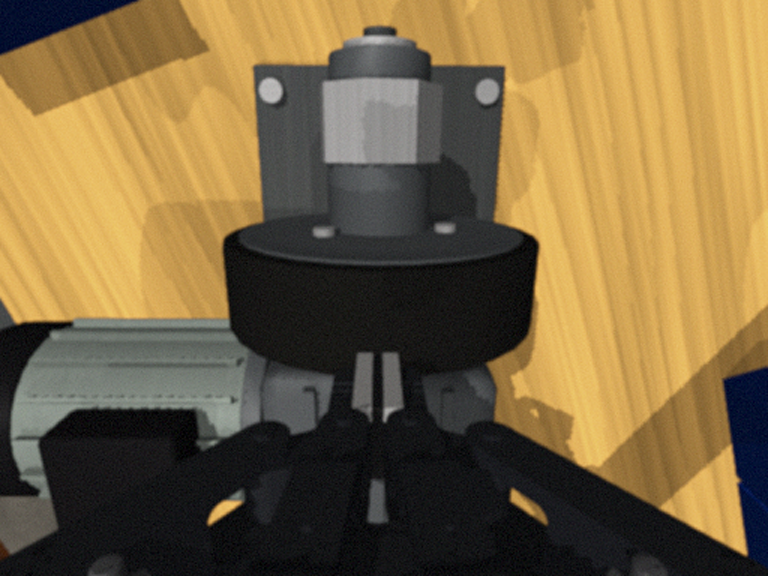

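```bash
python3 - <<'E'
from helpers import *
np.set_printoptions(precision=1,suppress=True)
p={"K":camera_params("wrist")["K"],"camera_from_world":np.load("c_p.npy")}
for ph in range(0,50,5):
    a=np.radians(ph+22.5+45*np.arange(-4,4)); 
    X=[D(-.03464*np.sin(t),0.0,.135+.03464*np.cos(t)) for t in a]
    vis=[np.cos(t)>-.2 for t in a]
    print(ph,np.degrees(a)[vis],proj("wrist",X,p)[:,0][vis])
for ph in range(60,150,10):
    t=np.radians(ph); print(ph,proj("wrist",D(-.032*np.sin(t),0,.135+.032*np.cos(t)),p),proj("side",D(-.032*np.sin(t),0,.135+.032*np.cos(t))),proj("top",D(-.032*np.sin(t),0,.135+.032*np.cos(t))))
E
python3 - <<'E'
import cv2
a=cv2.imread("pics/c_wrist.png")[20:260,300:460];a=cv2.convertScaleAbs(a,alpha=1.1); cv2.imwrite("pics/c2.png",cv2.resize(a,None,fx=2.5,fy=2.5,interpolation=cv2.INTER_CUBIC))
E
```

```text
0 [-67.5 -22.5  22.5  67.5] [211.9 233.8 269.2 291.1]
5 [-62.5 -17.5  27.5  72.5] [213.  237.6 272.7 291.9]
10 [-57.5 -12.5  32.5  77.5] [214.6 241.4 276.  292.4]
15 [-97.5 -52.5  -7.5  37.5  82.5] [211.7 216.4 245.4 279.1 292.6]
20 [-92.5 -47.5  -2.5  42.5  87.5] [210.9 218.6 249.5 281.9 292.5]
25 [-87.5 -42.5   2.5  47.5  92.5] [210.5 221.1 253.5 284.4 292. ]
30 [-82.5 -37.5   7.5  52.5  97.5] [210.3 223.9 257.6 286.6 291.3]
35 [-77.5 -32.5  12.5  57.5] [210.5 227.  261.6 288.4]
40 [-72.5 -27.5  17.5  62.5] [211.  230.3 265.4 289.9]
45 [-67.5 -22.5  22.5  67.5] [211.9 233.8 269.2 291.1]
60 [[286.2  85.6]] [[229.9 137.9]] [[195.  211.4]]
70 [[288.4  85.8]] [[228.9 139.7]] [[195.  212.5]]
80 [[289.4  86. ]] [[228.4 141.7]] [[195.2 213.3]]
90 [[289.2  86.3]] [[228.3 143.7]] [[195.6 213.6]]
100 [[287.9  86.5]] [[228.6 145.7]] [[196.  213.6]]
110 [[285.5  86.7]] [[229.4 147.7]] [[196.6 213.2]]
120 [[282.3  86.9]] [[230.5 149.6]] [[197.2 212.4]]
130 [[278.3  87.1]] [[232.1 151.4]] [[198.  211.4]]
140 [[273.7  87.2]] [[233.9 152.9]] [[198.7 210. ]]
```

View pics/c2.png

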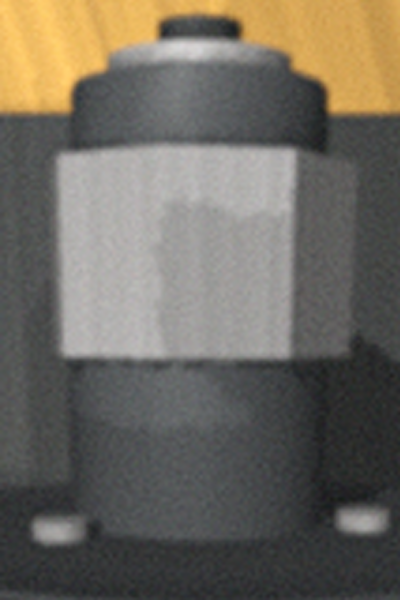

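```bash
cat >> helpers.py <<'E'
def F(n=3):
    return np.mean([read_ft_force() for _ in range(n)],axis=0)
def dr(): # tcp in drive frame (x,y,z)
    e=np.array(read_eef_pos())-O; return np.array([e@DX,e@DY,e[2]])
E
python3 - <<'E'
from helpers import *
np.set_printoptions(precision=2,suppress=True)
t=read_time_s(); F0=F(5); print("F0",F0,read_time_s()-t)
a0=np.radians(-26); c=np.array([np.sin(a0),np.cos(a0)])
x=.092*c[0]
move_ptp(D(x,.085,.255+.0),QW); print(read_time_s(),dr()*1e3)
F0=F(5); print(F0)
z=.135+.095*c[1]+.019+.004
movel(D(x,.085,z),QW,speed=.06); print(read_time_s(),dr()*1e3,F(3)-F0)
for i in range(18):
    z-=.001; movel(D(x,.085,z),QW,speed=.02); f=F(3)-F0
    print(i,round(read_time_s(),2),round(z*1e3,1),dr()*1e3,[f@DX,f@DY,f[2]])
    if f[2]>2.5: break
np.save("F0.npy",F0)
E
```

```text
F0 [-0.32  0.86 -0.24] 0.0
7.3917 [-42.44  84.36 253.52]
[-0.21  1.03  0.32]
7.7333 [-39.44  84.97 243.5 ] [ 0.72 -1.56 -1.03]
0 7.98 242.4 [-39.76  85.07 242.88] [np.float64(-0.22204862156850527), np.float64(-1.382847036682482), np.float64(1.2740509569507357)]
1 8.23 241.4 [-40.42  85.14 242.39] [np.float64(-1.0123448705170357), np.float64(-2.319842897408782), np.float64(6.04546151923948)]
```

```bash
cat >> helpers.py <<'E'
def zt(x,r=.093,w=.010,tip=.019):
    xc=np.sign(x)*max(abs(x)-w,0); return .135+np.sqrt(r*r-xc*xc)+tip, np.array([xc,np.sqrt(r*r-xc*xc)])/r
def stroke(x0,x1,zoff,F0,Ft=5.5,step=.005,speed=.04,k=6000.,log=True):
    n=int(np.ceil(abs(x1-x0)/step)); mx=0
    for x in np.linspace(x0,x1,n+1)[1:]:
        f=F(3)-F0; _,nn=zt(x); fn=f@DX*nn[0]+f[2]*nn[1]
        zoff+=np.clip((fn-Ft)/k,-.001,.0025)*.7
        if fn>16: zoff+=.002
        z,_=zt(x); movel(D(x,.085,z+zoff),QW,speed=speed)
        mx=max(mx,fn)
        if log: print("x %.1f z %.1f zoff %.2f fn %.1f fx %.1f fz %.1f fy %.1f t %.2f"%(x*1e3,(z+zoff)*1e3,zoff*1e3,fn,f@DX,f[2],f@DY,read_time_s()))
    return zoff
def lift(x,z=.275):
    movel(D(x,.085,z),QW,speed=.12)
E
python3 - <<'E'
from helpers import *
np.set_printoptions(precision=2,suppress=True)
F0=np.load("F0.npy"); x0=-.0403; z0=.2414
zo=z0-zt(x0)[0]; print(zo)
zo=stroke(x0,.042,zo,F0)
f=F()-F0; print(f, dr()*1e3)
lift(.044,.26); print(read_time_s(), F()-F0)
p=snap("wrist","d_wrist",f=1.5); np.save("d_p.npy",np.array(p["camera_from_world"]))
print([(np.round(d["at"],1).tolist(),round(d["confidence"],2)) for d in tip_of("wrist","pin_hole")][:3], proj("wrist",D(0,0,.167),p))
E
```

```text
-0.0005255935436321024
x -35.5 z 243.0 zoff -0.46 fn 6.1 fx -1.0 fz 6.0 fy -2.3 t 8.51
x -30.6 z 244.5 zoff -0.20 fn 7.7 fx -2.0 fz 7.4 fy -2.7 t 8.78
x -25.8 z 245.6 zoff -0.05 fn 6.8 fx -1.9 fz 6.5 fy -3.7 t 9.06
x -20.9 z 246.4 zoff 0.08 fn 6.7 fx -0.0 fz 6.7 fy -3.0 t 9.33
x -16.1 z 247.1 zoff 0.28 fn 7.1 fx 0.1 fz 7.2 fy -3.9 t 9.61
x -11.3 z 247.4 zoff 0.43 fn 6.8 fx 0.6 fz 6.9 fy -3.2 t 9.88
x -6.4 z 247.5 zoff 0.52 fn 6.3 fx 1.5 fz 6.3 fy -2.9 t 10.16
x -1.6 z 247.7 zoff 0.68 fn 6.9 fx 1.3 fz 6.9 fy -3.8 t 10.43
x 3.3 z 247.8 zoff 0.78 fn 6.4 fx 0.9 fz 6.4 fy -3.1 t 10.71
x 8.1 z 247.7 zoff 0.70 fn 4.8 fx 0.6 fz 4.8 fy -2.7 t 10.98
x 13.0 z 247.6 zoff 0.64 fn 5.0 fx 1.1 fz 5.0 fy -1.5 t 11.26
x 17.8 z 247.2 zoff 0.54 fn 4.7 fx 2.2 fz 4.5 fy -2.4 t 11.53
x 22.6 z 246.7 zoff 0.53 fn 5.4 fx 1.0 fz 5.3 fy -2.5 t 11.81
x 27.5 z 245.8 zoff 0.47 fn 5.0 fx 2.2 fz 4.6 fy -3.4 t 12.08
x 32.3 z 244.7 zoff 0.39 fn 4.8 fx 2.0 fz 4.4 fy -2.9 t 12.36
x 37.2 z 243.3 zoff 0.36 fn 5.2 fx 3.6 fz 4.4 fy -2.2 t 12.63
x 42.0 z 241.6 zoff 0.32 fn 5.2 fx 3.1 fz 4.4 fy -3.2 t 12.91
[ 2.79 -4.41  3.57] [ 42.54  84.63 241.56]
13.2083 [-0.18 -1.01 -0.42]
[([351.8, 81.5], 0.64)] [[315.45  79.18]]
```

View pics/d_wrist.png

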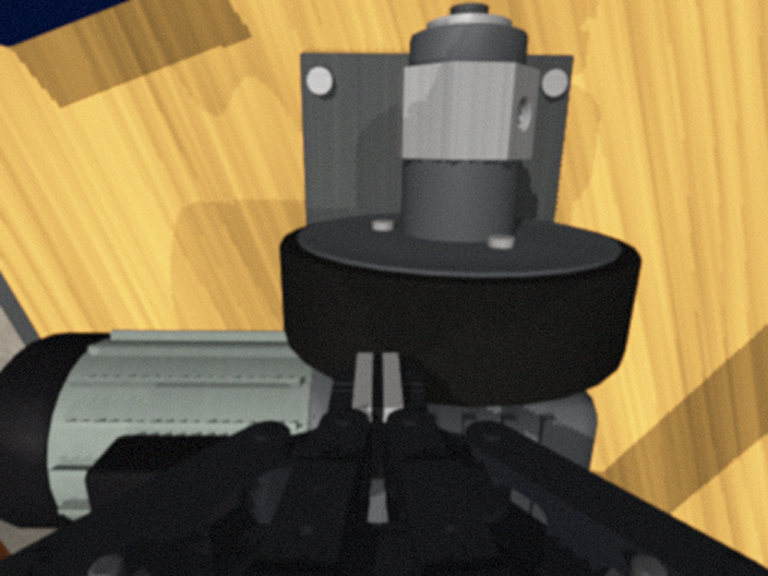

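The hole now shows on the right flat at (350,75), so the wheel turned the right way. I'll work out the remaining angle.

```bash
python3 - <<'E'
from helpers import *
np.set_printoptions(precision=1,suppress=True)
p={"K":camera_params("wrist")["K"],"camera_from_world":np.load("d_p.npy")}
for ph in range(40,86,5):
    t=np.radians(ph); a=np.radians(ph+22.5+45*np.arange(-4,4)); a=a[np.cos(a)>0]
    print(ph,proj("wrist",D(-.032*np.sin(t),0,.135+.032*np.cos(t)),p),np.degrees(a),proj("wrist",[D(-.03464*np.sin(t),0,.135+.03464*np.cos(t)) for t in a],p)[:,0])
E
```

```text
40 [[343.5  79.8]] [-72.5 -27.5  17.5  62.5] [263.8 290.8 331.7 354.5]
45 [[345.7  80. ]] [-67.5 -22.5  22.5  67.5] [265.4 295.2 335.6 355. ]
50 [[347.6  80.1]] [-62.5 -17.5  27.5  72.5] [267.4 299.8 339.3 355.2]
55 [[349.1  80.3]] [-57.5 -12.5  32.5  77.5] [269.7 304.5 342.6 355. ]
60 [[350.2  80.5]] [-52.5  -7.5  37.5  82.5] [272.4 309.2 345.6 354.4]
65 [[350.9  80.6]] [-47.5  -2.5  42.5  87.5] [275.5 313.9 348.2 353.5]
70 [[351.3  80.8]] [-87.5 -42.5   2.5  47.5] [261.2 278.9 318.6 350.3]
75 [[351.3  81. ]] [-82.5 -37.5   7.5  52.5] [261.7 282.6 323.1 352.1]
80 [[351.   81.2]] [-77.5 -32.5  12.5  57.5] [262.5 286.6 327.5 353.5]
85 [[350.4  81.4]] [-72.5 -27.5  17.5  62.5] [263.8 290.8 331.7 354.5]
```

```bash
python3 - <<'E'
from helpers import *
np.set_printoptions(precision=2,suppress=True)
x0=-.046
movel(D(x0,.085,.258),QW,speed=.2); pause(.1); F0=F(5); print(F0,read_time_s()); np.save("F0.npy",F0)
z=zt(x0)[0]+.0035
movel(D(x0,.085,z),QW,speed=.08)
for i in range(18):
    f=F(3)-F0; print(i,round(read_time_s(),2),round(z*1e3,1),f@DX,f[2])
    if f[2]>2.5: break
    z-=.0008; movel(D(x0,.085,z),QW,speed=.02)
zo=stroke(x0,.034,z-zt(x0)[0],F0,step=.0055,speed=.045)
np.save("zo.npy",zo)
p=snap("wrist","e_wrist",f=1.5); np.save("e_p.npy",np.array(p["camera_from_world"])); print(dr())
print([(np.round(d["at"],1).tolist(),round(d["confidence"],2)) for d in tip_of("wrist","pin_hole")][:3], proj("wrist",D(0,0,.167),p))
for ph in range(-10,25,5):
    t=np.radians(ph); a=np.radians(ph+22.5+45*np.arange(-4,4)); a=a[np.cos(a)>0]
    print(ph,proj("wrist",D(-.032*np.sin(t),0,.135+.032*np.cos(t)),p),np.degrees(a),proj("wrist",[D(-.03464*np.sin(t),0,.135+.03464*np.cos(t)) for t in a],p)[:,0])
E
```

```text
[-0.03 -0.07  0.26] 14.0083
0 14.34 243.2 -0.18779680745523392 -0.03426690466612728
1 14.59 242.4 0.12071669991527714 -0.30735906566038734
2 14.84 241.6 -0.0243028979453928 -0.3058991940620428
3 15.09 240.8 -0.6203275781570539 -0.5434592880334747
4 15.34 240.0 -0.877701843420596 -1.4833450033119477
5 15.59 239.2 0.36102819459955965 0.4535448042808944
6 15.84 238.4 0.5773662485839556 -0.3868631063328319
7 16.09 237.6 -0.1344185090240351 -0.39926279846309753
8 16.34 236.8 0.19822487776865488 0.5393862589752574
9 16.59 236.0 -1.2304890286055126 4.170746187145291
x -40.7 z 238.0 zoff -3.83 fn 4.3 fx -1.2 fz 4.2 fy -1.5 t 16.87
x -35.3 z 239.8 zoff -3.68 fn 6.8 fx -2.6 fz 6.4 fy -2.0 t 17.14
x -30.0 z 241.4 zoff -3.39 fn 8.0 fx -2.5 fz 7.7 fy -1.3 t 17.42
x -24.7 z 242.6 zoff -3.24 fn 6.8 fx -1.4 fz 6.6 fy -2.6 t 17.69
x -19.3 z 243.6 zoff -2.92 fn 8.2 fx -1.6 fz 8.1 fy -2.3 t 17.96
x -14.0 z 244.2 zoff -2.70 fn 7.4 fx -1.1 fz 7.3 fy -2.7 t 18.23
x -8.7 z 244.5 zoff -2.54 fn 6.9 fx 0.2 fz 6.9 fy -2.0 t 18.49
x -3.3 z 244.5 zoff -2.50 fn 5.9 fx 0.5 fz 5.9 fy -2.4 t 18.76
x 2.0 z 244.6 zoff
[... 341 characters left out ...]
 fy -0.9 t 20.37
x 34.0 z 241.0 zoff -2.80 fn 5.0 fx 2.0 fz 4.6 fy -1.9 t 20.64
[0.03 0.08 0.24]
[([310.2, 74.6], 0.56), ([295.1, 196.3], 0.33)] [[307.88  80.34]]
-10 [[298.48  80.39]] [-77.5 -32.5  12.5  57.5] [251.39 276.43 321.06 349.9 ]
-5 [[303.19  80.35]] [-72.5 -27.5  17.5  62.5] [252.56 280.96 325.68 351.  ]
0 [[307.88  80.34]] [-67.5 -22.5  22.5  67.5] [254.15 285.73 330.03 351.67]
5 [[312.5   80.35]] [-62.5 -17.5  27.5  72.5] [256.16 290.69 334.06 351.9 ]
10 [[317.    80.37]] [-57.5 -12.5  32.5  77.5] [258.58 295.77 337.74 351.72]
15 [[321.32  80.42]] [-52.5  -7.5  37.5  82.5] [261.41 300.92 341.03 351.14]
20 [[325.43  80.49]] [-47.5  -2.5  42.5  87.5] [264.63 306.09 343.9  350.19]
```

View pics/e_wrist.png

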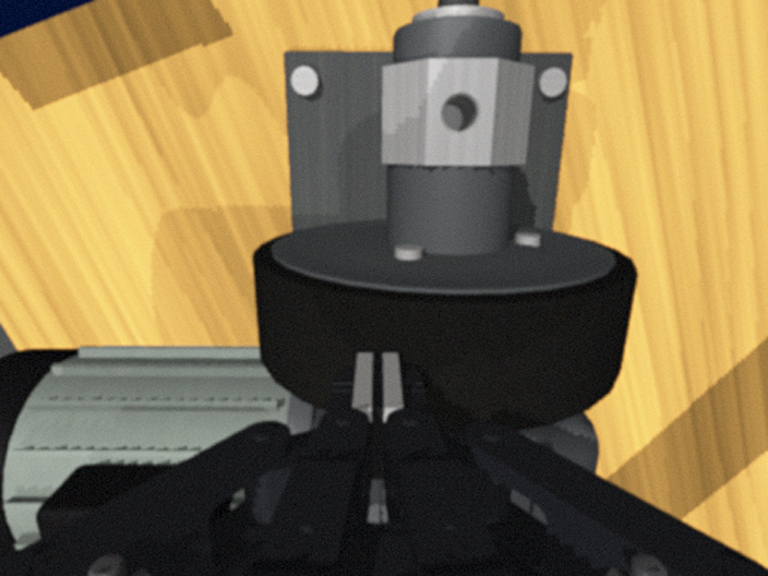

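The hole is now at (306,75), with the collar edges symmetric about the axis, so the hub is within about 1° of top. I'll lift off radially and look straight down at the hole in the grasp orientation.

```bash
echo 'QD=quat(-DX)' >> helpers.py; python3 - <<'E'
from helpers import *
np.set_printoptions(precision=2,suppress=True)
zo=float(np.load("zo.npy")); z=zt(.034)[0]+zo
movel(D(.034+.0025,.085,z+.009),QW,speed=.03); movel(D(.034,.085,.275),QW,speed=.15)
move_ptp(D(0,0,.29),QD); print(read_time_s(),dr()*1e3,read_ft_force()); pause(.1)
p=snap("wrist","f_wrist",f=1.5); np.save("f_p.npy",np.array(p["camera_from_world"])); print(dr()*1e3)
print([(np.round(d["at"],1).tolist(),round(d["confidence"],2)) for d in tip_of("wrist","pin_hole")][:3], proj("wrist",[D(0,0,.167),D(0,-.02,.167),D(0,.02,.167)],p))
print(read_time_s())
for ph in range(-10,15,5):
    t=np.radians(ph); a=np.radians(ph+22.5+45*np.arange(-4,4)); a=a[np.cos(a)>0]
    print(ph,proj("wrist",D(-.032*np.sin(t),0,.135+.032*np.cos(t)),p),np.degrees(a),proj("wrist",[D(-.03464*np.sin(t),0,.135+.03464*np.cos(t)) for t in a],p)[:,1])
E
```

```text
22.6917 [ -0.26   0.09 289.48] [-0.44 -0.38  0.  ]
[ -0.16   0.45 289.68]
[([247.6, 194.0], 0.94)] [[250.62 192.96]
 [226.53 192.95]
 [274.7  192.97]]
22.8917
-10 [[250.62 199.13]] [-77.5 -32.5  12.5  57.5] [219.73 212.77 184.85 155.21]
-5 [[250.62 196.11]] [-72.5 -27.5  17.5  62.5] [220.13 210.51 181.15 152.9 ]
0 [[250.62 192.96]] [-67.5 -22.5  22.5  67.5] [220.25 207.99 177.47 150.88]
5 [[250.62 189.7 ]] [-62.5 -17.5  27.5  72.5] [220.08 205.22 173.84 149.15]
10 [[250.62 186.36]] [-57.5 -12.5  32.5  77.5] [219.62 202.22 170.3  147.72]
```

View pics/f_wrist.png

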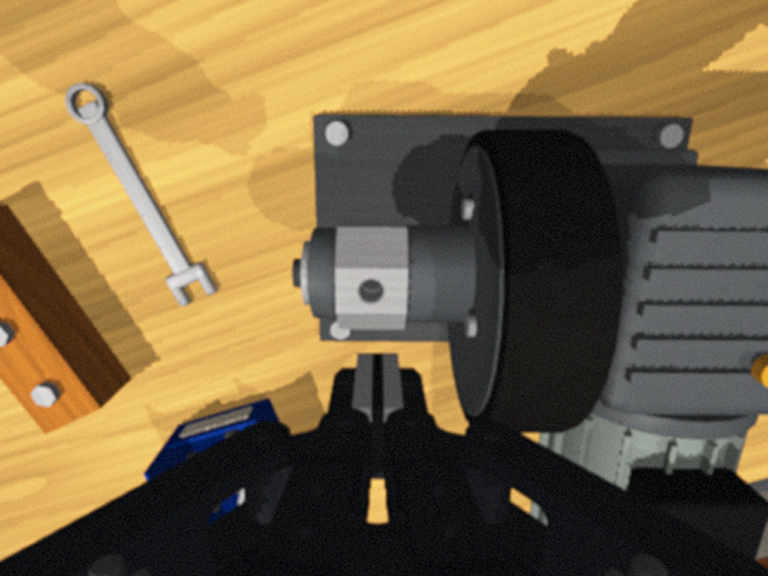

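```bash
python3 - <<'E'
from helpers import *
import cv2
np.set_printoptions(precision=2,suppress=True)
im=cv2.imread("pics/f_wrist.png"); a=im[205:345,290:440]; cv2.imwrite("pics/f2.png",cv2.resize(a,None,fx=5,fy=4,interpolation=cv2.INTER_CUBIC))
g=im[:,:,1].astype(float); roi=g[270:312,348:396]; m=roi<115; n,l,s,c=cv2.connectedComponentsWithStats(m.astype(np.uint8)); 
for i in range(1,n): print(s[i],c[i]+[348,270],(c[i]+[348,270])/1.5)
for x0,x1 in((338,355),(388,404)): 
    pr=g[215:340,x0:x1].mean(1); gr=np.gradient(cv2.GaussianBlur(pr[:,None],(1,5),1).ravel()); k=[i for i in range(1,len(gr)-1) if abs(gr[i])>2.0 and abs(gr[i])>=abs(gr[i-1]) and abs(gr[i])>=abs(gr[i+1])]; print([(round((i+215)/1.5,1),round(gr[i],1)) for i in k])
pr=g[275:305,325:420].mean(0); gr=np.gradient(pr); print([(round((i+325)/1.5,1),round(gr[i],1)) for i in range(1,94) if abs(gr[i])>4 and abs(gr[i])>=abs(gr[i-1]) and abs(gr[i])>=abs(gr[i+1])])
E
```

```text
[ 11  10  24  22 413] [370.56 290.56] [247.04 193.71]
[(150.7, np.float64(16.3)), (178.7, np.float64(13.5)), (190.7, np.float64(-2.2)), (194.0, np.float64(2.1)), (197.3, np.float64(-2.1)), (208.7, np.float64(-10.6)), (224.7, np.float64(-11.0))]
[(151.3, np.float64(16.2)), (178.7, np.float64(13.5)), (198.0, np.float64(-2.2)), (208.7, np.float64(-9.2)), (219.3, np.float64(-15.0))]
[(223.3, np.float64(28.6)), (239.3, np.float64(-13.5)), (254.7, np.float64(14.1)), (271.3, np.float64(-28.2)), (274.0, np.float64(4.4))]
```

View pics/f2.png

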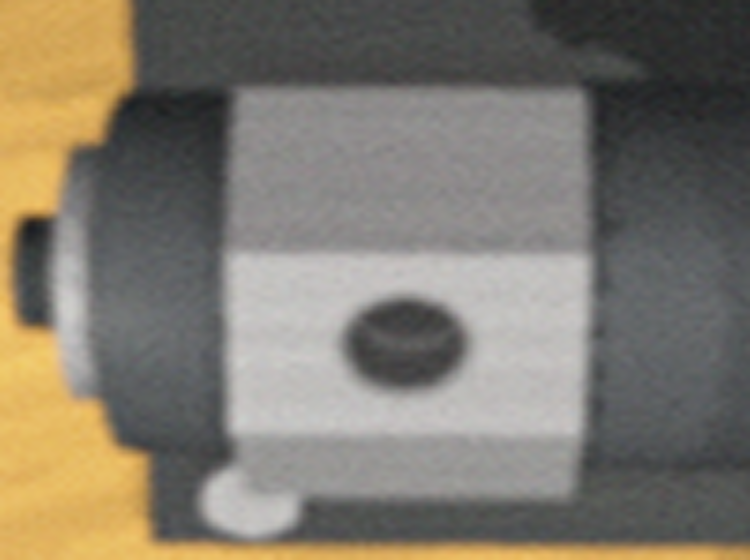

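```bash
python3 - <<'E'
from helpers import *
import cv2
from scipy.optimize import least_squares
np.set_printoptions(precision=2,suppress=True)
im=cv2.imread("pics/e_wrist.png"); a=im[40:270,360:560]; cv2.imwrite("pics/e2.png",cv2.resize(a,None,fx=3.5,fy=2.5,interpolation=cv2.INTER_CUBIC))
g=im[:,:,1].astype(float)
for y0,y1 in((70,90),(136,155)):
    pr=g[y0:y1,370:550].mean(0); gr=np.gradient(cv2.GaussianBlur(pr[None],(5,1),1).ravel()); print([(round((i+370.5)/1.5-.5,1),round(gr[i],1)) for i in range(1,179) if abs(gr[i])>2.5 and abs(gr[i])>=abs(gr[i-1]) and abs(gr[i])>=abs(gr[i+1])])
im=cv2.imread("pics/d_wrist.png");g=im[:,:,1].astype(float)
for y0,y1 in((75,95),(135,155)):
    pr=g[y0:y1,390:550].mean(0); gr=np.gradient(cv2.GaussianBlur(pr[None],(5,1),1).ravel()); print([(round((i+390.5)/1.5-.5,1),round(gr[i],1)) for i in range(1,159) if abs(gr[i])>2.5 and abs(gr[i])>=abs(gr[i-1]) and abs(gr[i])>=abs(gr[i+1])])
E
```

```text
[(254.5, np.float64(17.7)), (284.5, np.float64(8.9)), (291.2, np.float64(-3.1)), (330.5, np.float64(-13.2)), (355.2, np.float64(-11.3)), (359.8, np.float64(17.1))]
[(253.8, np.float64(15.9)), (283.2, np.float64(7.0)), (327.2, np.float64(-12.4)), (351.2, np.float64(-11.3))]
[(268.5, np.float64(17.9)), (285.8, np.float64(-3.3)), (342.5, np.float64(-12.4)), (358.5, np.float64(-7.0)), (361.8, np.float64(17.7))]
[(267.8, np.float64(15.3)), (338.5, np.float64(-13.2)), (354.5, np.float64(-7.3))]
```

View pics/e2.png

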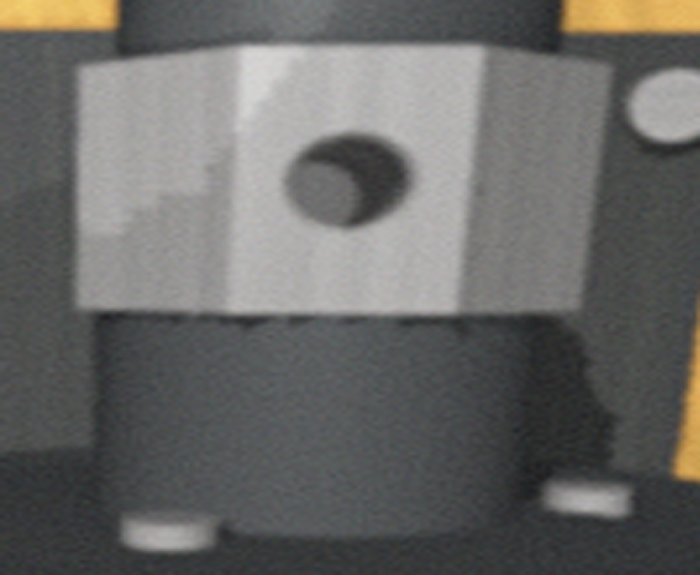

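```bash
python3 - <<'E'
from helpers import *
from scipy.optimize import least_squares
np.set_printoptions(precision=2,suppress=True)
K=camera_params("wrist")["K"]
def edge(p,ang,dx,dz,axis,val):
    t=np.radians(ang); A,B=proj("wrist",[D(dx-.03464*np.sin(t),y,.135+dz+.03464*np.cos(t)) for y in(-.02,.02)],p)
    s=(val-A[axis])/(B[axis]-A[axis]); return (A+s*(B-A))[1-axis]
data={"e":[(1,80/1.5-.2,[254.5,284.5,330.5,355.2],[-67.5,-22.5,22.5,67.5]),(1,145.5/1.5-.2,[253.8,283.2,327.2,351.2],[-67.5,-22.5,22.5,67.5])],
"d":[(1,85/1.5-.2,[268.5,342.5,358.5],[-112.5,-22.5,22.5]),(1,145/1.5-.2,[267.8,338.5,354.5],[-112.5,-22.5,22.5])],
"f":[(0,346/1.5-.2,[150.5,178.5,208.5],[67.5,22.5,-22.5]),(0,396/1.5-.2,[151.1,178.5,208.5,219.1],[67.5,22.5,-22.5,-67.5])]}
for n,dd in data.items():
    p={"K":K,"camera_from_world":np.load(n+"_p.npy")}
    def f(q): return np.array([edge(p,q[0]+a,q[1],q[2],ax,v)-o for ax,v,os,an in dd for o,a in zip(os,an)]+[q[2]/.002])
    r=least_squares(f,[54 if n=="d" else 0,0,0],x_scale=[1,1e-3,1e-3]); J=r.jac; cov=np.sqrt(np.diag(np.linalg.inv(J.T@J)))
    print(n,r.x*[1,1e3,1e3],r.fun,cov*[1,1e3,1e3])
E
```

```text
e [-3.48 -0.79  0.23] [-0.26  0.01 -0.21 -0.07  0.36  0.07  0.11  0.01  0.11] [1.09 0.53 1.41]
d [50.02 -0.55  0.22] [ 0.06 -0.42 -0.11  0.1   0.33  0.06  0.11] [1.5  0.64 1.58]
f [-3.24 -1.14  0.1 ] [ 0.33  0.02 -0.08 -0.25  0.04 -0.07  0.    0.05] [1.74 0.99 1.78]
```

Two images agree that the hub over-turned by about 3.4°. I'll nudge it back with a light 5.5 mm stroke.

```bash
python3 - <<'E'
from helpers import *
np.set_printoptions(precision=2,suppress=True)
move_ptp(D(.003,.085,.26),QW); pause(.1); F0=F(5); print(F0,read_time_s(),dr()*1e3)
x0=.003; z=.2482; movel(D(x0,.085,z),QW,speed=.06)
for i in range(14):
    f=F(3)-F0; print(i,round(read_time_s(),2),round(z*1e3,1),f@DX,f[2])
    if f[2]>2.2: break
    z-=.0008; movel(D(x0,.085,z),QW,speed=.02)
z-=.0004
d0=dr()
for x in (x0-.002,x0-.004,x0-.0057):
    movel(D(x,.085,z),QW,speed=.015); f=F(3)-F0; print(f@DX,f[2],(dr()-d0)*1e3)
movel(D(x,.085,z+.01),QW,speed=.04); movel(D(x,.085,.27),QW,speed=.15)
move_ptp(D(0,0,.29),QD); pause(.1)
p=snap("wrist","g_wrist",f=1.5); np.save("g_p.npy",np.array(p["camera_from_world"])); print(dr()*1e3,read_time_s())
import cv2
im=cv2.imread("pics/g_wrist.png");g=im[:,:,1].astype(float);roi=g[270:312,348:396]; m=roi<115; n,l,s,c=cv2.connectedComponentsWithStats(m.astype(np.uint8)); 
for i in range(1,n): print(s[i],(c[i]+[348.5,270.5])/1.5-.5)
for x0,x1 in((338,355),(388,404)): 
    pr=g[215:340,x0:x1].mean(1); gr=np.gradient(cv2.GaussianBlur(pr[:,None],(1,5),1).ravel()); k=[i for i in range(1,len(gr)-1) if abs(gr[i])>2.5 and abs(gr[i])>=abs(gr[i-1]) and abs(gr[i])>=abs(gr[i+1])]; print([(round((i+215.5)/1.5-.5,1),round(gr[i],1)) for i in k])
E
```

```text
[ 0.22  0.47 -0.07] 24.1417 [  3.32  84.58 260.12]
0 24.49 248.2 0.12110516877076528 0.48630479642501667
1 24.74 247.4 -0.15656425511860989 0.8009722895588743
2 24.99 246.6 0.12986616431584883 -0.4839240970574554
3 25.24 245.8 -0.2572837647784116 0.8353059448874646
4 25.49 245.0 -0.42669464761930015 -0.20683359019601685
5 25.74 244.2 -1.0100667051729708 -0.3839576640641331
6 25.99 243.4 -0.11837010246383742 3.025258588093527
1.4717987444545455 6.2510216818120545 [-1.18  0.02  0.04]
1.7012065134583085 6.754039181243017 [-3.29  0.04  0.13]
1.5154940222566753 6.934623763373403 [-4.97  0.05  0.18]
[ -0.36   0.51 289.64] 28.7917
[ 11   8  24  22 418] [246.78 192.05]
[(149.8, np.float64(15.4)), (176.5, np.float64(14.7)), (207.2, np.float64(-9.4)), (224.5, np.float64(-10.1))]
[(149.8, np.float64(15.5)), (176.5, np.float64(14.2)), (207.2, np.float64(-8.3)), (219.8, np.float64(-16.1))]
```

View pics/g_wrist.png

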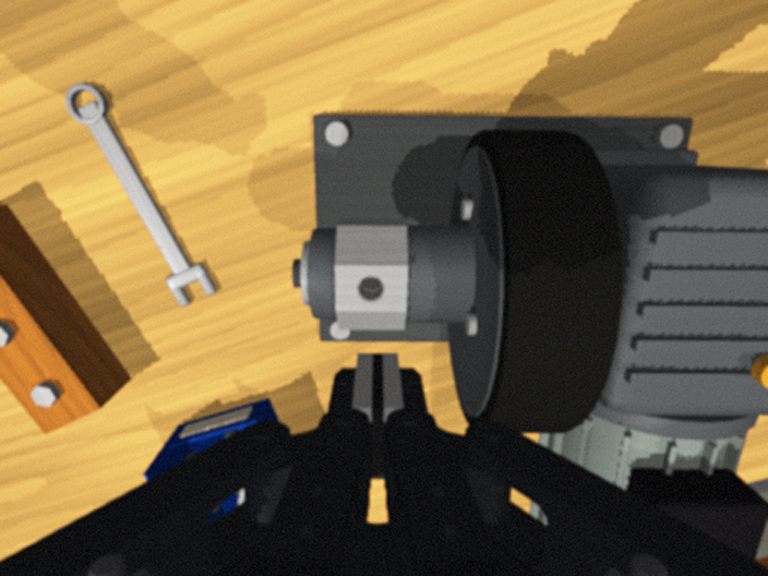

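```bash
python3 - <<'E'
from helpers import *
np.set_printoptions(precision=4,suppress=True)
p={"K":camera_params("wrist")["K"],"camera_from_world":np.load("g_p.npy")}
H=onz("wrist",(246.8,192.05),.167,p); print("hole",H,[(H-O)@DX,(H-O)@DY])
np.save("H.npy",H)
move_ptp([.4725,-.2505,.21],QD); move_gripper(.045); pause(.05)
print(read_eef_pos(),read_time_s())
p=snap("wrist","h_wrist",f=1.5); np.save("h_p.npy",np.array(p["camera_from_world"]))
print([(np.round(d["at"],1).tolist(),round(d["confidence"],2)) for d in tip_of("wrist","pin")][:4],proj("wrist",[[.4725,-.2505,.087],[.4725,-.2505,.055]],p),read_time_s())
E
```

```text
hole [0.5647 0.0706 0.167 ] [np.float64(-0.0010074689315797871), np.float64(-0.0030737453736535358)]
[ 0.4725 -0.2504  0.21  ] 30.65
[([176.8, 150.6], 0.79), ([212.2, 112.6], 0.77), ([129.3, 127.2], 0.71), ([218.5, 260.5], 0.6)] [[251.0537 192.4546]
 [251.0694 182.3551]] 30.75
```

View pics/h_wrist.png

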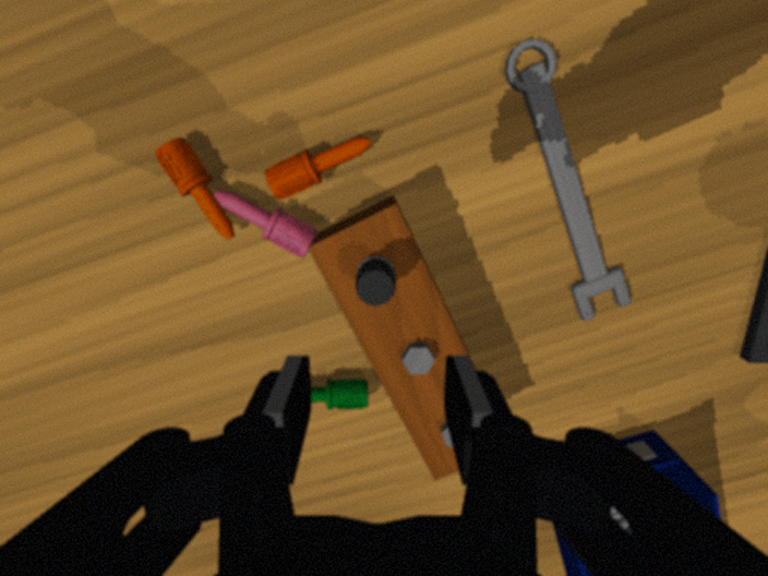

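```bash
python3 - <<'E'
from helpers import *
np.set_printoptions(precision=4,suppress=True)
im=cv2.imread("pics/h_wrist.png"); g=im[:,:,2].astype(float)
a=im[245:315,340:415]; cv2.imwrite("pics/h2.png",cv2.resize(a,None,fx=8,fy=8,interpolation=cv2.INTER_CUBIC))
p={"K":camera_params("wrist")["K"],"camera_from_world":np.load("h_p.npy")}
for px in [(250.5,189.2)]: print(onz("wrist",px,.087,p))
for c in (np.array([.4725,-.2505]),):
    for z in (.087,.059): 
        a=np.linspace(0,2*np.pi,5)[:-1]; r=.011; print(z,(proj("wrist",[[c[0]+r*(np.cos(t)*-DX[0]+np.sin(t)*DY[0]),c[1]+r*(np.cos(t)*-DX[1]+np.sin(t)*DY[1]),z] for t in a],p)+.5)*1.5-.5)
E
```

```text
[ 0.4697 -0.25    0.087 ]
0.087 [[376.8179 269.7159]
 [396.679  288.9226]
 [376.843  307.6707]
 [356.9817 288.9412]]
0.059 [[376.8402 257.9565]
 [394.8319 275.4898]
 [376.8624 292.6445]
 [358.8705 275.5063]]
```

View pics/h2.png

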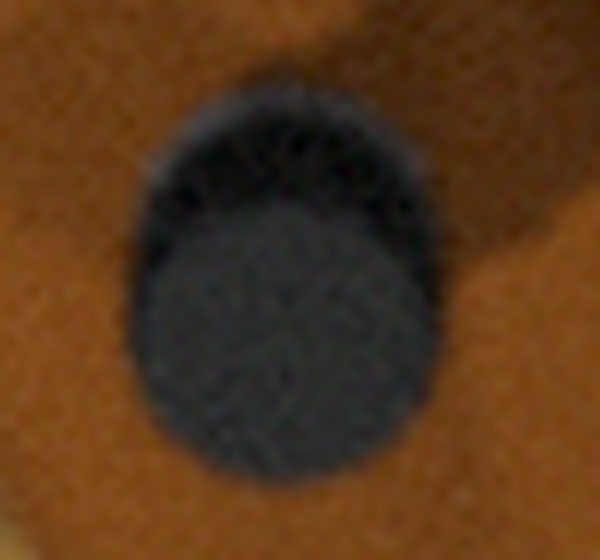

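```bash
python3 - <<'E'
from helpers import *
np.set_printoptions(precision=4,suppress=True)
p={"K":camera_params("wrist")["K"],"camera_from_world":np.load("h_p.npy")}
Pn=onz("wrist",(250.23,191.4),.087,p); print(Pn); np.save("Pn.npy",Pn)
F0=F(5)
movel([Pn[0],Pn[1],.105],QD,speed=.15); print(F()-F0, read_eef_pos(), read_time_s())
movel([Pn[0],Pn[1],.0805],QD,speed=.06); print(F()-F0, read_eef_pos())
move_gripper(.0,40); Tg=np.array(read_eef_pos()); np.save("Tg.npy",Tg); print("gap",read_finger_gap(),Tg,F()-F0,read_time_s())
movel([Pn[0],Pn[1],.15],QD,speed=.12); print("gap",read_finger_gap(),read_time_s(),F()-F0)
p=snap("wrist","i_wrist",f=1.5); np.save("i_p.npy",np.array(p["camera_from_world"]))
E
```

```text
[ 0.4714 -0.2508  0.087 ]
[ 0.1331  1.4092 -0.0511] [ 0.4723 -0.251   0.1058] 31.6
[0.6533 0.5805 1.1027] [ 0.4712 -0.2506  0.0801]
gap 0.020495976559172506 [ 0.4719 -0.2509  0.081 ] [0.3342 1.4203 1.7387] 32.4917
gap 0.020516175475475202 33.225 [ 0.0695  0.594  -0.9543]
```

View pics/i_wrist.png

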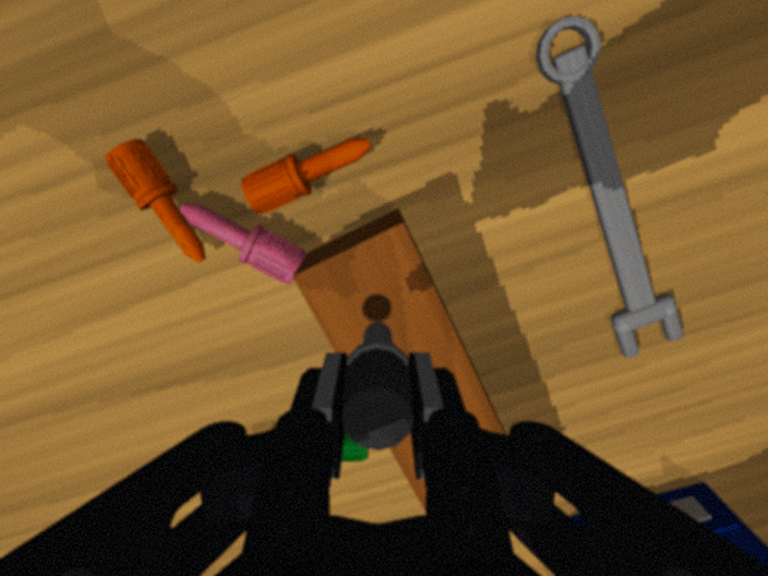

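```bash
python3 - <<'E'
from helpers import *
np.set_printoptions(precision=4,suppress=True)
H=np.load("H.npy");Pn=np.load("Pn.npy");Tg=np.load("Tg.npy")
p={"K":camera_params("wrist")["K"],"camera_from_world":np.load("i_p.npy")}
G=H.copy(); G+=((Tg-Pn)@DX)*DX; print("offset o",(Tg-Pn)@DX,(Tg-Pn)@DY); np.save("G.npy",G)
e=np.array(read_eef_pos()); print("tip pred",proj("wrist",[e-[0,0,.0655],e-[0,0,.0655]+DX*.001],p))
move_ptp([Pn[0]+.02,Pn[1]+.06,.27],QD)
move_ptp([G[0],G[1],.27],QD)
movel([G[0],G[1],.2475],QD,speed=.08); pause(.1); print(read_time_s(),np.array(read_eef_pos())-G,read_finger_gap())
p=snap("wrist","j_wrist",f=1.5); np.save("j_p.npy",np.array(p["camera_from_world"]))
e=np.array(read_eef_pos()); print("tip pred",proj("wrist",[e-[0,0,.0655],H],p)*1.5)
snap("side","j_side",(190,60,350,200),4); snap("top","j_top",(100,120,280,270),4)
E
python3 - <<'E'
import cv2
a=cv2.imread("pics/j_wrist.png")[200:460,260:500];cv2.imwrite("pics/j2.png",cv2.resize(a,None,fx=2.3,fy=2.3,interpolation=cv2.INTER_CUBIC))
E
```

```text
offset o 0.0004889548543923785 0.00010321500538926073
tip pred [[251.2519 217.771 ]
 [251.2532 219.1922]]
35.4667 [ 0.0001 -0.0001  0.0806] 0.021060567466611297
tip pred [[377.2103 327.7783]
 [376.7063 314.1026]]
```

View pics/j2.png

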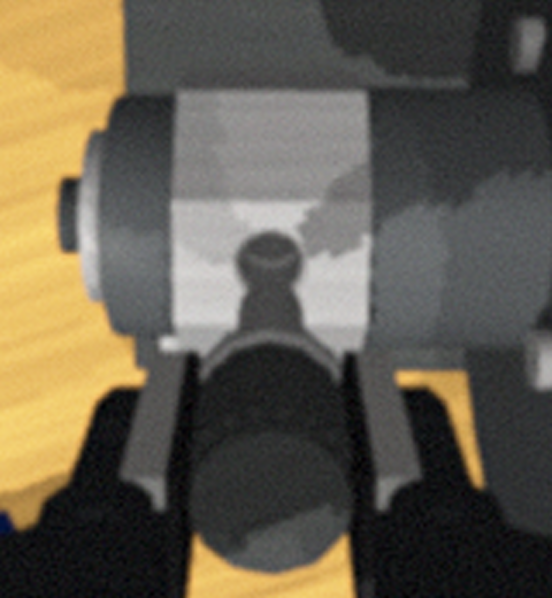

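View pics/j_side.png

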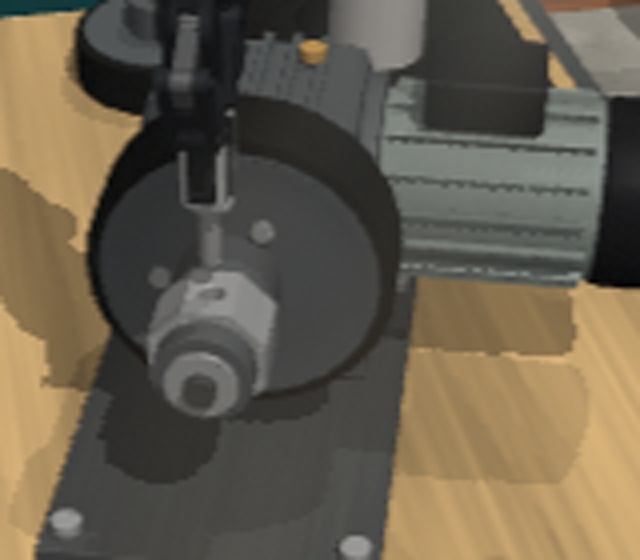

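```bash
python3 - <<'E'
from helpers import *
np.set_printoptions(precision=2,suppress=True)
G=np.load("G.npy"); F0=F(8); np.save("F0p.npy",F0); z=.2475; k=0
while z>.1945:
    z-=.003 if z<.236 else .006
    movel([G[0],G[1],z],QD,speed=.035); f=F(3)-F0; d=np.array(read_eef_pos())-[G[0],G[1],z]
    print("z %.1f f %s d %s t %.2f"%(z*1e3,np.array([f@DX,f@DY,f[2]]),np.array([d@DX,d@DY,d[2]])*1e3,read_time_s()))
    if f[2]>6 or np.hypot(f@DX,f@DY)>8: break
E
```

```text
z 241.5 f [-0.2   0.04 -0.21] d [-0.23 -0.19 -0.43] t 35.94
z 235.5 f [ 0.31  0.79 -0.66] d [-0.21 -0.19 -0.43] t 36.27
z 232.5 f [ 0.24 -0.19 -0.8 ] d [-0.12 -0.12 -0.24] t 36.52
z 229.5 f [-0.19  0.52 -0.14] d [-0.12 -0.15 -0.24] t 36.77
z 226.5 f [-0.33  0.02 -0.99] d [-0.13 -0.15 -0.29] t 37.02
z 223.5 f [-0.47  0.07  0.01] d [-0.15 -0.11 -0.27] t 37.27
z 220.5 f [-0.58  0.24 -0.56] d [-0.12 -0.12 -0.3 ] t 37.52
z 217.5 f [-0.03 -0.13 -1.51] d [-0.09 -0.1  -0.28] t 37.77
z 214.5 f [-0.02 -0.53 -0.74] d [-0.06 -0.13 -0.29] t 38.02
z 211.5 f [ 0.03 -0.6   0.12] d [-0.04 -0.16 -0.29] t 38.27
z 208.5 f [ 0.68 -0.09 -0.82] d [-0.06 -0.1  -0.26] t 38.52
z 205.5 f [0.32 0.39 0.16] d [-0.02 -0.12 -0.25] t 38.77
z 202.5 f [-0.36 -0.43 -1.05] d [-0.01 -0.15 -0.27] t 39.02
z 199.5 f [-0.28 -0.02 -0.6 ] d [-0.01 -0.11 -0.25] t 39.27
z 196.5 f [-0.73  0.78 -1.85] d [ 0.   -0.13 -0.26] t 39.52
z 193.5 f [-1.31 -0.52 -0.96] d [ 0.02 -0.06 -0.21] t 39.77
```

```bash
python3 - <<'E'
from helpers import *
np.set_printoptions(precision=2,suppress=True)
G=np.load("G.npy"); F0=np.load("F0p.npy"); z=.1935
for i in range(6):
    z-=.0007
    movel([G[0],G[1],z],QD,speed=.015); f=F(3)-F0
    print("z %.1f f %s zact %.1f t %.2f"%(z*1e3,np.array([f@DX,f@DY,f[2]]),read_eef_pos()[2]*1e3,read_time_s()))
    if f[2]>3 : break
snap("wrist","k_wrist",(150,100,400,350),2.2); snap("side","k_side",(190,60,350,200),4)
E
```

```text
z 192.8 f [-0.08 -0.31  0.69] zact 193.0 t 40.02
z 192.1 f [-2.05 -1.92  5.76] zact 192.9 t 40.27
```

View pics/k_wrist.png

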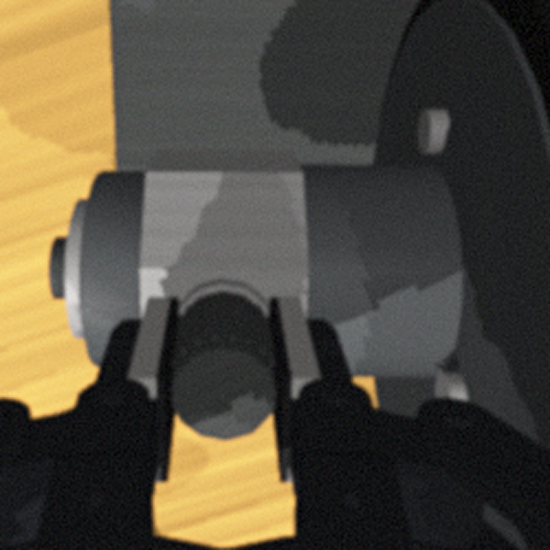

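View pics/k_side.png

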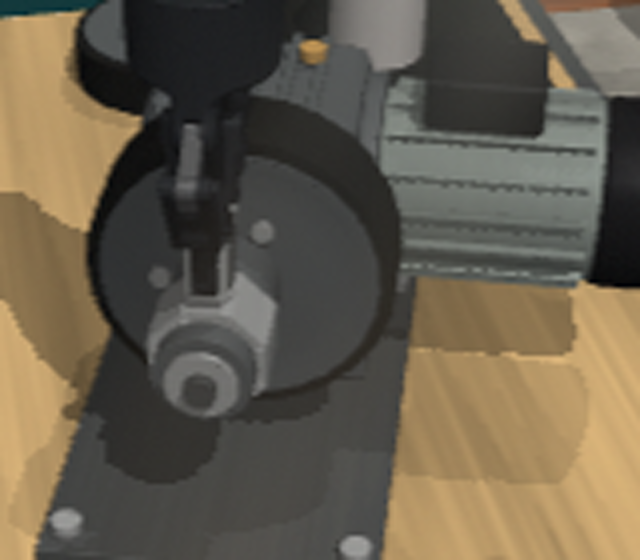

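The collar is down on the hub at 192.9 mm against the expected 193, with only 5.8 N on it. Now I'll release and retreat.

```bash
python3 - <<'E'
from helpers import *
np.set_printoptions(precision=2,suppress=True)
G=np.load("G.npy"); F0=np.load("F0p.npy")
movel([G[0],G[1],.1925],QD,speed=.02); print(F(3)-F0)
move_gripper(.042); print(read_finger_gap(),F(3)-F0,read_time_s())
movel([G[0],G[1],.24],QD,speed=.08); movel([G[0],G[1],.32],QD,speed=.2)
p=snap("wrist","l_wrist",(150,80,400,330),2.2)
# predicted pixels in crop if fully home
H=np.load("H.npy"); print((proj("wrist",[H,H+[0,0,.004],H+[0,0,.032]],p)-[150,80])*2.2)
move_ptp(np.array([G[0],G[1],.33])-.15*DY-.05*DX,QD)
snap("side","l_side",(190,60,350,200),4); snap("top","l_top",(150,150,270,250),6)
print((proj("side",[H,H+[0,0,.032]])-[190,60])*4, (proj("top",[H,H+[0,0,.032]])-[150,150])*6,read_time_s())
E
```

```text
[-2.15 -1.22  5.65]
0.04167254876740178 [0.17 0.44 0.25] 40.9583
[[223.94 227.03]
 [223.95 229.58]
 [224.02 249.63]]
[[206.68 294.33]
 [205.11 243.65]] [[292.28 301.78]
 [278.33 292.11]] 43.075
```

View pics/l_wrist.png

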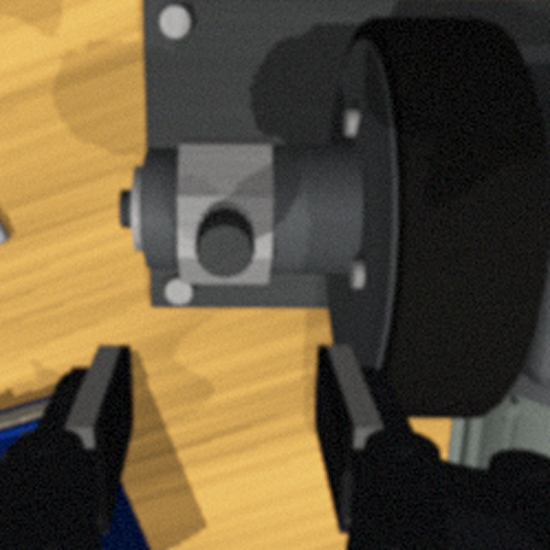

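View pics/l_side.png

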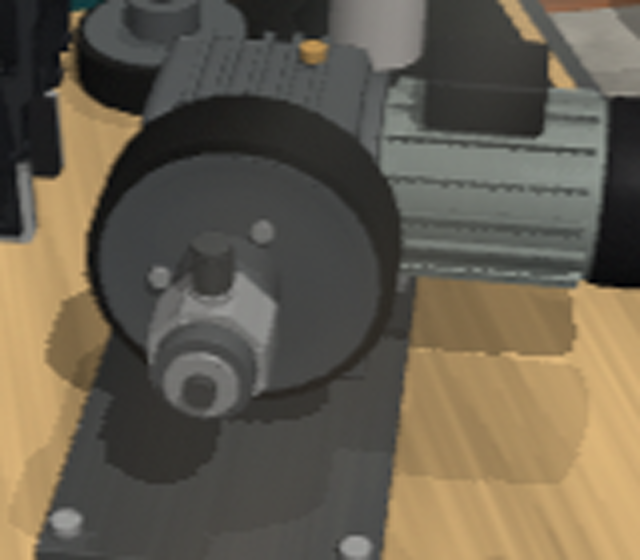

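View pics/l_top.png

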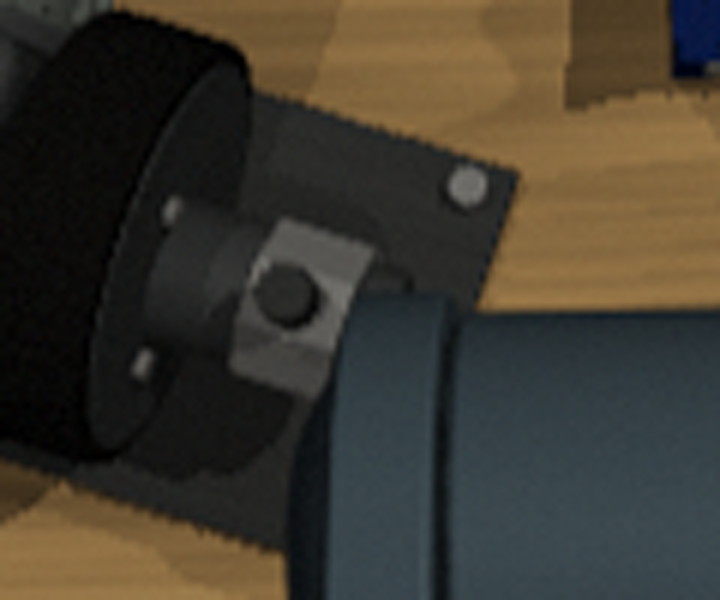

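The pin stands upright with its collar on the flat. In the side view its head top is at row 243 against a predicted 243.7 for fully home, and the arm is clear, so I'll hand in.

```bash
python3 -c "
from bench import *
print(read_time_s(),read_ft_force()); sign_off()"
```

```text
43.075 [0.30898787 0.45315596 0.41344425]
the job is handed in; nothing more can be done
```

The coupling pin is fully home in the hub with its collar down on the flat. I handed the job in at 43 s, with the arm clear and touching nothing.

- **Wheel:** I turned it about 102° in two light fingertip strokes (read at 4–8 N). It went about 3.4° past the top, so I brought it back with one short stroke at about 7 N and let it rest. The last camera check before the pin put the hole within about half a degree of the top.
- **Pin:** I took the dark-headed pin from the block and lowered it in with no resistance. The collar seated at a gripper height of 192.9 mm (193 expected) with about 6 N, and then I let go.
- **Last checks:** The pin stands upright with its collar on the flat. In the side view, the top of its head is within a pixel of where a fully home pin should be, and in the wrist view within about 1 pixel.
- **Other objects:** I never touched the bolts, bin or spanner, but I did not measure their positions again at the end.
- **Disagreement:** The first drive position, taken from the side and top cameras, was about 3 mm off along the shaft compared with the wrist camera. I used the wrist camera, and the free insertion bore that out.

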